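# Balance the centrifuge rotor

## Task

This six-place rotor has been loaded out of balance: inserts of the same kind must sit straight across the hub from each other, yet the big-cap ones face the small-cap ones, and the second four-tube insert is still in the rack. Swap what has to be swapped, with a free place to park in, and add the four-tube insert, so that all three pairs face each other, every insert standing fully down in its bucket and let go. Set the inserts down without dropping them, keep the tubes upright throughout, and leave the empty adapter and the beaker where they are.

Things in the scene. Friction and masses are not known exactly. Their poses are not given: they have to be found in the camera images.
- rotor: aluminium six-place rotor, 270 mm across, fixed on a stand. Origin on the bench at its centre. Six fixed round buckets, axes 100 mm from the centre at 0, 60, 120, 180, 240, 300 degrees from its x axis; those straight across the hub 200 mm apart. Bucket: 57 mm outside, 48 mm inside, rim 100 mm, inner floor 26 mm above the bench; arms, hub up to 102 mm. One bucket starts empty: across from four_a.
- rack: white bench rack, fixed, 250 mm long (its x axis), 78 mm wide, 55 mm high; three round 50 mm holes in a row, at its centre and 80 mm to either side along x. Inserts stand in it on a floor 6 mm above the bench. Origin on the bench at its centre. At the start the middle hole is free; four_b and empty_adapter stand in the outer ones.
- wide_a: bucket insert, twin of wide_b: grey cylinder 40 mm diameter, 72 mm tall, foot bevelled 4 mm; in it one clear 29 mm tube with one big round blue cap, 34 mm diameter, 102 to 118 mm (the top) above the underside. Grip the cap. Origin: centre of its underside, z up. About 150 g. Starts in one of the rotor's buckets.
- wide_b: bucket insert, twin of wide_a: grey cylinder 40 mm diameter, 72 mm tall, foot bevelled 4 mm; in it one clear 29 mm tube with one big round blue cap, 34 mm diameter, 102 to 118 mm (the top) above the underside. Grip the cap. Origin: centre of its underside, z up. About 150 g. Starts in one of the rotor's buckets.
- slim_a: bucket insert, twin of slim_b: grey cylinder 40 mm diameter, 72 mm tall, foot bevelled 4 mm; in it one slim clear 17 mm tube with one small round blue cap, 21 mm diameter, 104 to 118 mm (the top) above the underside. Grip the cap. Origin: centre of its underside, z up. About 120 g. Starts in one of the rotor's buckets.
- slim_b: bucket insert, twin of slim_a: grey cylinder 40 mm diameter, 72 mm tall, foot bevelled 4 mm; in it one slim clear 17 mm tube with one small round blue cap, 21 mm diameter, 104 to 118 mm (the top) above the underside. Grip the cap. Origin: centre of its underside, z up. About 120 g. Starts in one of the rotor's buckets.
- four_a: bucket insert, twin of four_b: grey cylinder 40 mm diameter, 72 mm tall, foot bevelled 4 mm; in it four little blue-capped tubes (tops 86 mm above the underside) around a grey lifting post with a round knob, 13 mm diameter, 92 to 118 mm (the top). Grip the knob, above the caps. Origin: centre of its underside, z up. About 130 g. Starts in one of the rotor's buckets.
- four_b: bucket insert, twin of four_a: grey cylinder 40 mm diameter, 72 mm tall, foot bevelled 4 mm; in it four little blue-capped tubes (tops 86 mm above the underside) around a grey lifting post with a round knob, 13 mm diameter, 92 to 118 mm (the top). Grip the knob, above the caps. Origin: centre of its underside, z up. About 130 g. Starts in an outer hole of the rack.
- empty_adapter: an empty grey adapter in the rack: open hollow cylinder, 40 mm diameter, 72 mm tall, no tube. Not part of the load. Origin: centre of its underside.
- beaker: white plastic beaker, 54 mm across the rim, 62 mm tall, standing off one end of the rack. A bystander. Origin: centre of its underside.

How it is judged:
By the outcome, as a careful person would: the job done as asked, in the order asked, and still so for the second after the job is handed in, with the robot touching nothing.
It also fails if it takes over 90 s, if anything falls off the work surface, if the arm or the gripper's body presses on something with over 40 N, if the wrist force passes 120 N, or if a joint passes its speed limit or range.

## Robot

A 6-joint arm with a two-finger parallel gripper is mounted at the origin on the work surface. World frame = base frame: x ahead of the robot, y to its left, z up, the work surface at z = 0. Lengths are in m, angles in rad, forces in N, time in s.
With the tool pointing down it reaches from about 0.3 to 0.875 m from the base axis. Payload 6.4 kg.
Tool frame: the origin (TCP) lies midway between the tips of the shut fingers; the grasp point (between the pads) lies behind it (ctrl.grasp_offset is the z of the grasp point in the tool frame, in m); z points along the fingers, y is the line along which they close (so a half turn about z gives the same grasp; the last joint's range is limited). The gripper opens to 85 mm and grips with 20 to 120 N. Pads are 22 mm wide; open, the fingers measure 114 mm over their backs; the gripper's body (76 mm by 85 mm) begins 54 mm behind the grasp point. The pads swing forward as they close: fully open they stand 13 mm farther back than shut.
Start: joints at [-1.451, 0.181, 1.607, -0, 1.354, -0.206], TCP at [0.184, -0.545, 0.231] pointing down, gripper open.
Joint ranges: [-2.99, 2.99], [-0.89, 2.07], [0.3, 2.58], [-1.14, 4.28], [0, 2.63], [-3.12, 3.12]. Speed limits (rad/s): [2.57, 2.57, 3.01, 3.14, 3.14, 3.14].

## Interface

Orientations are given as a unit quaternion [w, x, y, z].
In Python, from bench import ctrl gives the robot as it stands. The module is installed in compiled form; this text tells all that it offers.
- The arm moves only by the tool apply_moves, never from a script. Its argument "series" is a list that holds one entry, the list of rows, each a list of 6 numbers: the shift along the tool's x, y, z each as a share of 15 cm, from -1 to 1, then the turn, a rotation vector about the tool's x, y, z each as a share of 180 degrees, from -1 to 1. In form: [[[dx, dy, dz, wx, wy, wz], ...]]. A call has 1 to 20 rows; each row is the pose to reach, as a shift and turn from the pose commanded when the call began, along the tool's axes at that moment, turning the shorter way round; what a row does not reach only later rows make up. A row lasts 1/12 s, in which the tool goes at most 41.7 mm and 7.16 degrees, less where a joint would pass 70% of its speed; a pose out of reach is approached as far as the arm can. A call with a number of a shift or a turn outside -1 to 1 is refused whole. A call with a gripper value outside its range is refused whole. "gripper" is the closure, from -1 (fully open) to 1 (shut), set as the call begins (left out, the last holds). The fingers move at their own pace and stop on an object; "newtons" is the grip in N (left out, the last holds). Time passes only in rows, so rows that repeat a pose let the fingers close. It gives the time, the measured TCP pose, the force, the opening and the grip force at its end, in the units of the state.
- ctrl.state(): the state, without advancing time (a new reading comes with each control period).
- ctrl.camera(name): name is "scene" or "top" or "wrist"; returns a dict with "frame" (400x640x3 uint8, red, green, blue), "camera_matrix" (3x3 intrinsics, pixels), "origin" and "orientation" of the camera in the world. Camera axes: x right, y up, looking along -z (the intrinsics and any distortion apply to the point x, -y, -z); pixel columns grow to the right and rows downward; lengths in m; the calibration is good to about 2 mm. The wrist camera is an equidistant fisheye: a pixel r from the principal point sees the ray r / f radians off the axis. A picture is of the moment at which its call begins. There is no depth.
- ctrl.hand_in(): hands the job in; it is judged then, once.
The state is a dict: "time_s": time; "joint_positions": joint angles; "qd": joint speeds; "effort": joint torques, N m; "position": TCP position; "tool_rot": TCP orientation; "contact_force": force on the tool from outside, world axes, zero at the start; "wrist_torque": the same for the moment, N m; "opening": opening from 0.0 (shut) to 1.0 (fully open); "finger_force": force on a finger pad.
Only numpy, scipy, OpenCV 4.12 (cv2) and the standard library are available. Lean on these libraries where they do the work, as an engineer would, in place of code of your own. Each camera call takes 0.05 s, during which the arm holds its last target. There are 200 camera calls.

## Working session

There is one attempt and no reset: what is moved stays moved. The work goes in short steps, Python scripts to look and compute and a tool call to move; the robot and the scene stay as the last step left them, time stands still between calls to the robot, and variables do not carry over. Pictures are saved under pics/ and viewed, at most 14 in all, crops included, and the job is handed in when it is done.

Besides the shell and the picture viewer there is one more tool, called after "Emit:" as a command line: name --argument value ..., lists and objects as JSON in quotes. apply_moves: Moves the arm, as the interface text tells. Its arguments: {"type":"object","properties":{"series":{"type":"array","items":{"type":"array","items":{"type":"array","items":{"type":"number"}}}},"gripper":{"type":"number"},"newtons":{"type":"number"}},"required":["series"]}

```bash
mkdir -p pics; python3 - <<'E'
from bench import ctrl
import cv2
for n in("top","scene"):
    c=ctrl.camera(n);cv2.imwrite(f"pics/{n}0.png",c["frame"][:,:,::-1]);print(n,c["camera_matrix"],c["origin"],c["orientation"])
print(ctrl.state(),ctrl.grasp_offset)
E
```

```text
top [[371.61889769   0.         319.77034689]
 [  0.         371.61889769 208.54350182]
 [  0.           0.           1.        ]] [0.4839686  0.01401376 0.77997407] [ 0.70599076  0.03306306 -0.05892944 -0.70499022]
scene [[486.6843797    0.         323.9522706 ]
 [  0.         486.6843797  201.61517411]
 [  0.           0.           1.        ]] [1.42696    0.29583048 0.76976671] [0.50644935 0.25895725 0.3575774  0.74066767]
{'time_s': 0.1, 'joint_positions': array([-1.45131390e+00,  1.81482556e-01,  1.60790719e+00, -9.83159016e-06,
        1.35380651e+00, -2.06335253e-01]), 'qd': array([ 1.26344328e-03, -1.80714066e-03, -7.77684449e-04,  7.16446214e-04,
        1.80008610e-04, -5.60783331e-05]), 'effort': array([ 1.26964715e-04, -4.45872152e+01, -3.52237844e+01, -2.46138243e-04,
        4.11840840e-03,  2.14726413e-05]), 'position': array([ 0.1839816 , -0.54424377,  0.23046575]), 'tool_rot': array([-8.01254937e-04,  9.86759186e-01,  1.62190213e-01,  3.00133172e-05]), 'contact_force': array([ 0.82516687, -0.63936219,  0.23882512]), 'wrist_torque': array([ 0.02063981, -0.00784589,  0.013546  ]), 'finger_force': 0.0, 'opening': 1.0044734054151154} -0.0187
```

View pics/top0.png

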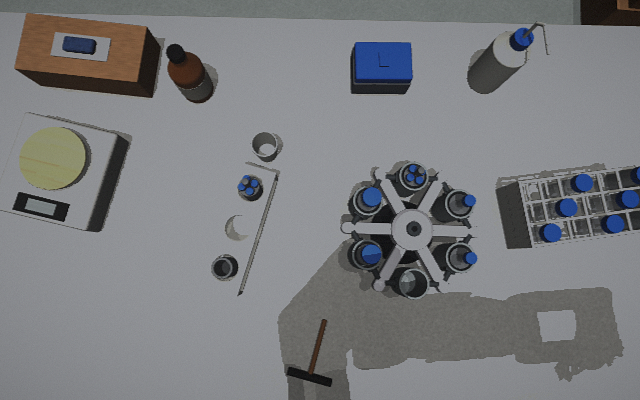

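View pics/scene0.png

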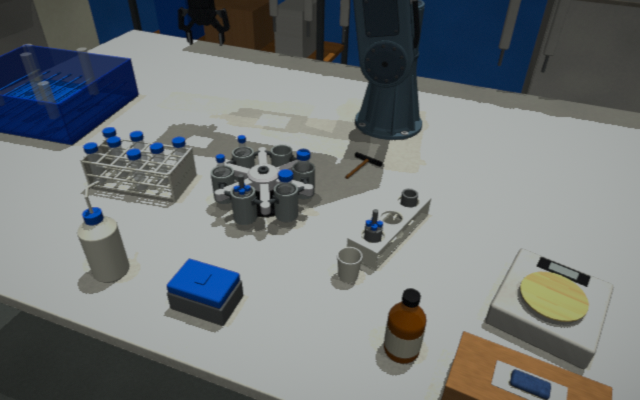

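```bash
cat > h.py <<'E'
import numpy as np,cv2
from scipy.spatial.transform import Rotation as R
from bench import ctrl
def rot(q): return R.from_quat([q[1],q[2],q[3],q[0]])
def cast(c,uv,z):
    K=c["camera_matrix"];d=np.array([(uv[0]-K[0,2])/K[0,0],-(uv[1]-K[1,2])/K[1,1],-1.])
    d=rot(c["orientation"]).apply(d);o=np.array(c["origin"]);return o+d*(z-o[2])/d[2]
def proj(c,p):
    K=c["camera_matrix"];q=rot(c["orientation"]).inv().apply(np.array(p)-c["origin"])
    return K[0,0]*q[0]/-q[2]+K[0,2],-K[1,1]*q[1]/-q[2]+K[1,2]
def blobs(f,lo=(100,120,60),hi=(130,255,255),amin=20):
    m=cv2.inRange(cv2.cvtColor(f,cv2.COLOR_RGB2HSV),lo,hi)
    n,_,s,ce=cv2.connectedComponentsWithStats(m);return m,[(s[i],ce[i]) for i in range(1,n) if s[i][4]>amin]
E
python3 - <<'E'
from h import *
c=ctrl.camera("top");f=c["frame"]
m,b=blobs(f)
for s,ce in b: print(s,ce.round(1),cast(c,ce,.136).round(3))
a=cv2.resize(f[150:310,325:495],None,fx=4.7,fy=3.7,interpolation=cv2.INTER_CUBIC)
k=cv2.resize(f[120:310,195:295],None,fx=4,fy=3.1)
cv2.imwrite("pics/rot.png",cv2.resize(f[150:310,330:495],None,fx=3.7,fy=3.7,interpolation=cv2.INTER_CUBIC)[:,:,::-1])
cv2.imwrite("pics/rack.png",cv2.resize(f[125:305,195:295],None,fx=3.3,fy=3.3,interpolation=cv2.INTER_CUBIC)[:,:,::-1])
E
```

```text
[514  28  20  18 246] [523.1  36.9] [ 0.899 -0.397  0.136]
[ 63  37  30  15 343] [77.7 43.9] [0.867 0.429 0.136]
[ 355   42   58   38 2125] [382.8  60.6] [ 0.846 -0.127  0.136]
[409 165   8   8  46] [412.5 168. ] [ 0.642 -0.176  0.136]
[636 167   4  13  34] [638.1 173. ] [ 0.636 -0.592  0.136]
[243 175   7   5  21] [246.4 176.9] [0.624 0.119 0.136]
[407 174   8   7  48] [410.2 177. ] [ 0.626 -0.171  0.136]
[575 174  18  17 245] [583.7 182. ] [ 0.619 -0.489  0.136]
[416 176   8   8  48] [419.  179.7] [ 0.621 -0.187  0.136]
[250 179   9   8  48] [254.  182.9] [0.613 0.106 0.136]
[238 183  16  12  87] [245.6 188.8] [0.603 0.12  0.136]
[362 187  20  20 289] [371.6 196.4] [ 0.59  -0.101  0.136]
[622 190  18  18 251] [630.  198.4] [ 0.589 -0.572  0.136]
[464 195  12  12 107] [469.5 200.1] [ 0.585 -0.276  0.136]
[559 198  19  19 254] [568. 207.] [ 0.573 -0.455  0.136]
[606 215  19  18 259] [614.9 223.4] [ 0.543 -0.539  0.136]
[543 224  19  18 261] [552.1 232.4] [ 0.527 -0.422  0.136]
[362 244  19  20 300] [371.  253.6] [ 0.49  -0.098  0.136]
[465 252  12  12 115] [470.9 257.6] [ 0.483 -0.273  0.136]
```

View pics/rot.png

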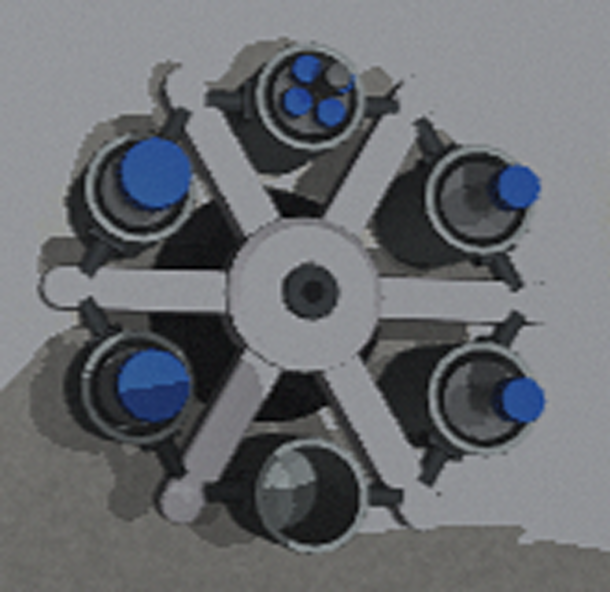

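View pics/rack.png

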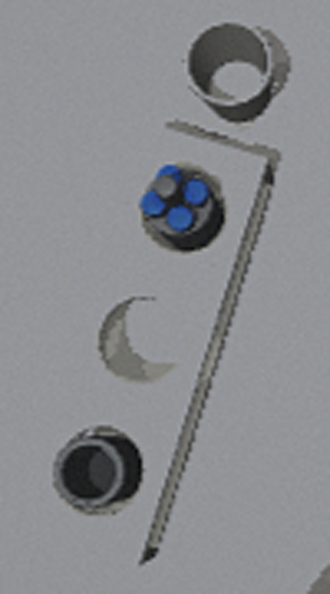

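```bash
cat > fit.py <<'E'
from h import *
c=ctrl.camera("top")
crop=dict(U=(311,97),UR=(479,199),LR=(482,398),D=(312,496),LL=(136,386),UL=(138,187))
P={k:cast(c,(330+(u+.5)/3.7-.5,150+(v+.5)/3.7-.5),.1)[:2] for k,(u,v) in crop.items()}
cen=np.mean(list(P.values()),0);print("centre",cen,"hub",cast(c,(330+311/3.7,150+291/3.7),.102)[:2])
ang={k:np.degrees(np.arctan2(*(p-cen)[::-1])) for k,p in P.items()}
r={k:np.linalg.norm(p-cen) for k,p in P.items()}
print(ang,r)
base=np.array([a%60 for a in ang.values()]);a0=np.degrees(np.angle(np.mean(np.exp(6j*np.radians(base))))/6);print("a0",a0)
for k in P:
    a=np.radians(round((ang[k]-a0)/60)*60+a0);print(k,(cen+.1*np.array([np.cos(a),np.sin(a)])).round(4),P[k].round(4))
for k,uv in dict(UL=(371.6,196.4),LL=(371,253.6),UR=(469.5,200.1),LR=(470.9,257.6),knobA=(330+339/3.7,150+74/3.7),knobB=(195+164/3.3,125+186/3.3)).items(): print(k,cast(c,uv,.142 if k!="knobB" else .124)[:2].round(4))
print("rackhole mid ~",[cast(c,(195+u/3.3,125+v/3.3),.055)[:2].round(4) for u,v in((182,208),(140,340),(98,470))])
E
python3 fit.py
```

```text
centre [ 0.53639441 -0.18443796] hub [ 0.53604485 -0.1849681 ]
{'U': np.float64(-2.2078844836105693), 'UR': np.float64(-61.73438046798208), 'LR': np.float64(-121.9210876952952), 'D': np.float64(178.58122478282456), 'LL': np.float64(117.82455107491255), 'UL': np.float64(58.388732195530785)} {'U': np.float64(0.09959982843904787), 'UR': np.float64(0.10001172535329977), 'LR': np.float64(0.09962851157056672), 'D': np.float64(0.10030536035501192), 'LL': np.float64(0.09992121796086242), 'UL': np.float64(0.10055383186372911)}
a0 -1.8448095516603216
U [ 0.6363 -0.1877] [ 0.6359 -0.1883]
UR [ 0.5836 -0.2726] [ 0.5838 -0.2725]
LR [ 0.4836 -0.2694] [ 0.4837 -0.269 ]
D [ 0.4364 -0.1812] [ 0.4361 -0.182 ]
LL [ 0.4892 -0.0963] [ 0.4898 -0.0961]
UL [ 0.5892 -0.0995] [ 0.5891 -0.0988]
UL [ 0.5893 -0.1002]
LL [ 0.49   -0.0972]
UR [ 0.5836 -0.2738]
LR [ 0.483  -0.2708]
knobA [ 0.6372 -0.1904]
knobB [0.6183 0.124 ]
rackhole mid ~ [array([0.6192, 0.1245]), array([0.5402, 0.1472]), array([0.4648, 0.1693])]
```

Emit:
apply_moves --series '[[[0.3, -0.3, 0, 0, 0, 0.04], [0.6, -0.6, 0, 0, 0, 0.08], [0.9, -0.9, 0, 0, 0, 0.1037], [1, -1, 0, 0, 0, 0.1037], [1, -1, 0, 0, 0, 0.1037], [1, -1, 0, 0, 0, 0.1037]]]' --gripper -0.4 --newtons 40

```text
time_s: 0.7
position: [0.2801, -0.349, 0.2307]
tool_rot: [-0.002, 1.0, 0.002, 0.0]
contact_force: [1.0, 0.0, 0.4]
opening: 0.7
finger_force: 0.0
```

Emit:
apply_moves --series '[[[0.2, -0.22, 0, 0, 0, 0], [0.4, -0.45, 0, 0, 0, 0], [0.6, -0.7, 0, 0, 0, 0], [0.7, -0.84, 0, 0, 0, 0], [0.7, -0.84, 0, 0, 0, 0]]]'

```text
time_s: 1.12
position: [0.386, -0.2235, 0.2313]
tool_rot: [-0.001, 1.0, 0.003, 0.001]
contact_force: [0.1, 0.3, -0.3]
opening: 0.701
finger_force: 0.0
```

```bash
cat > go.py <<'E'
# python3 go.py x y z : move numbers (world target TCP) in tool axes and units
import sys
from h import *
s=ctrl.state();T=rot(s["tool_rot"]);p=np.array(s["position"])
print("pos",p.round(4),"shift",(T.inv().apply(np.array(list(map(float,sys.argv[1:4])))-p)/.15).round(3),
 "yaw fix", np.degrees((T.inv()*R.from_quat([1,0,0,0])).as_rotvec()).round(2),"open mm",round(s["opening"]*85,1),"F",np.round(s["contact_force"],1),"t",s["time_s"])
E
python3 go.py .4895 -.0966 .2
```

```text
pos [ 0.386  -0.2235  0.2313] shift [ 0.695 -0.841  0.211] yaw fix [-0.13 -0.09  0.37] open mm 59.6 F [ 0.1  0.3 -0.3] t 1.1167
```

Emit:
apply_moves --series '[[[0.2, -0.22, 0, 0, 0, 0.002], [0.4, -0.45, 0, 0, 0, 0.002], [0.6, -0.7, 0, 0, 0, 0.002], [0.695, -0.841, 0.1, 0, 0, 0.002], [0.695, -0.841, 0.1, 0, 0, 0.002], [0.695, -0.841, 0.3, 0, 0, 0.002], [0.695, -0.841, 0.5, 0, 0, 0.002], [0.695, -0.841, 0.65, 0, 0, 0.002], [0.695, -0.841, 0.74, 0, 0, 0.002], [0.695, -0.841, 0.775, 0, 0, 0.002], [0.695, -0.841, 0.775, 0, 0, 0.002]]]'

```text
time_s: 2.03
position: [0.4862, -0.1027, 0.1136]
tool_rot: [-0.001, 1.0, -0.003, -0.001]
contact_force: [-0.1, -0.2, -0.2]
opening: 0.698
finger_force: 0.0
```

```bash
python3 go.py .4895 -.0966 .115; python3 -c "
from h import *
cv2.imwrite('pics/w1.png',ctrl.camera('wrist')['frame'][:,:,::-1])"
```

```text
pos [ 0.4862 -0.1027  0.1136] shift [ 0.021 -0.041 -0.009] yaw fix [-0.07  0.17 -0.39] open mm 59.4 F [-0.1 -0.2 -0.2] t 2.0333
```

View pics/w1.png

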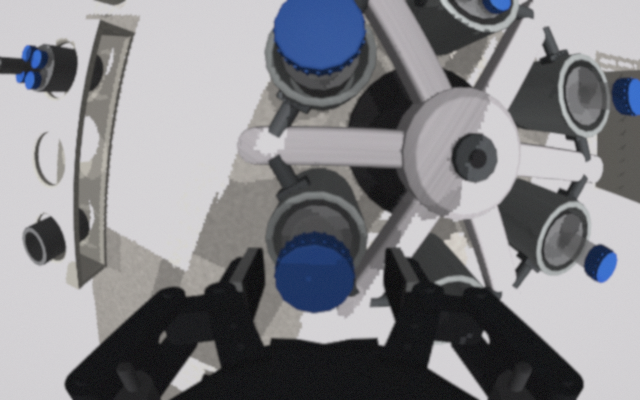

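```bash
python3 go.py .4895 -.0966 .115; python3 -c "
from h import *
s=ctrl.state();print(s['joint_positions'],s['qd'])"
```

```text
pos [ 0.4872 -0.103   0.1149] shift [ 0.015 -0.043 -0.   ] yaw fix [-0.01  0.05 -0.38] open mm 59.2 F [ 0.3 -1.5  0.3] t 2.0833
[-4.47062317e-01  1.52664441e-01  1.89629428e+00 -1.15012824e-04
  1.09345634e+00  1.13049522e+00] [ 0.00371141 -0.02582773 -0.02341404 -0.00177411  0.00360087  0.00178634]
```

Emit:
apply_moves --series '[[[0.015, -0.042, 0, 0, 0, -0.002], [0.015, -0.042, 0, 0, 0, -0.002], [0.015, -0.042, 0, 0, 0, -0.002]]]'

```text
time_s: 2.33
position: [0.4906, -0.0963, 0.1163]
tool_rot: [0.0, 1.0, 0.0, 0.001]
contact_force: [0.1, -0.1, 0.3]
opening: 0.702
finger_force: 0.0
```

```bash
python3 go.py .4895 -.0966 .115
```

```text
pos [ 0.4906 -0.0963  0.1163] shift [-0.008  0.002  0.009] yaw fix [ 0.06 -0.12  0.04] open mm 59.7 F [ 0.1 -0.1  0.3] t 2.3333
```

Emit:
apply_moves --series '[[[-0.005, 0, 0.007, 0, 0, 0], [-0.005, 0, 0.007, 0, 0, 0], [-0.005, 0, 0.007, 0, 0, 0], [-0.005, 0, 0.007, 0, 0, 0], [-0.005, 0, 0.007, 0, 0, 0], [-0.005, 0, 0.007, 0, 0, 0], [-0.005, 0, 0.007, 0, 0, 0], [-0.005, 0, 0.007, 0, 0, 0]]]' --gripper 1

```text
time_s: 3.0
position: [0.4894, -0.0964, 0.1144]
tool_rot: [0.0, 1.0, -0.0, 0.0]
contact_force: [-0.7, 0.1, 5.3]
opening: 0.381
finger_force: 39.8
```

Emit:
apply_moves --series '[[[0, 0, -0.05, 0, 0, 0], [0, 0, -0.12, 0, 0, 0], [0, 0, -0.22, 0, 0, 0], [0, 0, -0.34, 0, 0, 0], [0, 0, -0.46, 0, 0, 0], [0, 0, -0.56, 0, 0, 0], [0, 0, -0.62, 0, 0, 0], [0, 0, -0.66, 0, 0, 0], [0, 0, -0.66, 0, 0, 0], [0, 0, -0.66, 0, 0, 0]]]'

```text
time_s: 3.83
position: [0.4887, -0.0961, 0.2126]
tool_rot: [-0.0, 1.0, 0.0, -0.0]
contact_force: [-1.3, 0.4, -1.4]
opening: 0.384
finger_force: 39.9
```

```bash
python3 go.py .4364 -.1814 .2134; python3 -c "
from h import *
cv2.imwrite('pics/s1.png',cv2.resize(ctrl.camera('scene')['frame'][60:260,180:420],None,fx=2.5,fy=2.5)[:,:,::-1])"
```

```text
pos [ 0.4887 -0.0961  0.2126] shift [-0.348  0.569 -0.005] yaw fix [-0.01  0.03  0.  ] open mm 32.6 F [-1.3  0.4 -1.4] t 3.8333
```

View pics/s1.png

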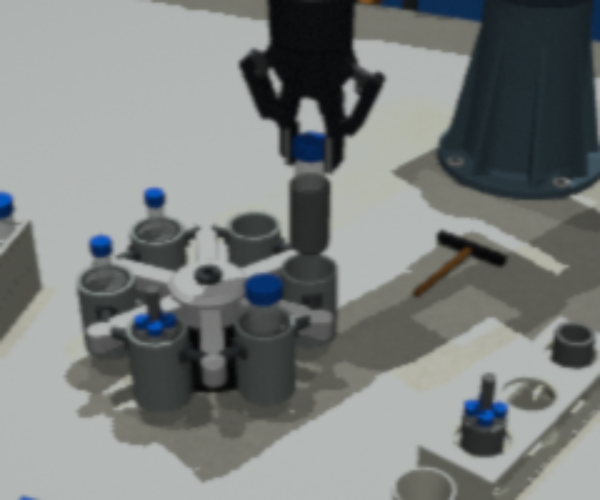

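Emit:
apply_moves --series '[[[-0.03, 0.05, 0, 0, 0, 0], [-0.09, 0.15, 0, 0, 0, 0], [-0.17, 0.28, 0, 0, 0, 0], [-0.25, 0.41, 0, 0, 0, 0], [-0.31, 0.51, 0, 0, 0, 0], [-0.34, 0.555, 0, 0, 0, 0], [-0.35, 0.57, 0, 0, 0, 0], [-0.35, 0.57, 0, 0, 0, 0], [-0.35, 0.57, 0, 0, 0, 0], [-0.35, 0.57, 0, 0, 0, 0]]]'

```text
time_s: 4.72
position: [0.4367, -0.181, 0.2128]
tool_rot: [-0.0, 1.0, 0.0, -0.0]
contact_force: [0.6, 0.4, -1.3]
opening: 0.383
finger_force: 40.0
```

```bash
python3 go.py .4364 -.1814 .1155
```

```text
pos [ 0.4367 -0.181   0.2128] shift [-0.002  0.003  0.649] yaw fix [-0.03  0.01  0.05] open mm 32.5 F [ 0.6  0.4 -1.3] t 4.7167
```

Emit:
apply_moves --series '[[[0, 0, 0.05, 0, 0, 0], [0, 0, 0.13, 0, 0, 0], [0, 0, 0.23, 0, 0, 0], [0, 0, 0.35, 0, 0, 0], [0, 0, 0.46, 0, 0, 0], [0, 0, 0.54, 0, 0, 0], [0, 0, 0.59, 0, 0, 0], [0, 0, 0.615, 0, 0, 0], [0, 0, 0.63, 0, 0, 0], [0, 0, 0.64, 0, 0, 0], [0, 0, 0.645, 0, 0, 0], [0, 0, 0.645, 0, 0, 0]]]'

```text
time_s: 5.72
position: [0.4368, -0.1819, 0.1167]
tool_rot: [0.0, 1.0, 0.0, 0.0]
contact_force: [0.7, 0.8, -1.0]
opening: 0.387
finger_force: 40.0
```

Emit:
apply_moves --series '[[[0, 0, 0.005, 0, 0, 0], [0, 0, 0.01, 0, 0, 0], [0, 0, 0.013, 0, 0, 0], [0, 0, 0.013, 0, 0, 0]]]'

```text
time_s: 6.05
position: [0.4367, -0.1819, 0.1146]
tool_rot: [0.0, 1.0, -0.0, 0.0]
contact_force: [0.5, -0.6, -0.9]
opening: 0.379
finger_force: 40.1
```

Emit:
apply_moves --series '[[[0, 0, 0.004, 0, 0, 0], [0, 0, 0.008, 0, 0, 0], [0, 0, 0.012, 0, 0, 0], [0, 0, 0.012, 0, 0, 0]]]'

```text
time_s: 6.38
position: [0.4378, -0.1824, 0.1144]
tool_rot: [0.001, 1.0, -0.0, 0.001]
contact_force: [-1.1, 1.2, 11.4]
opening: 0.38
finger_force: 41.0
```

Emit:
apply_moves --series '[[[0, 0, -0.008, 0, 0, 0], [0, 0, -0.008, 0, 0, 0], [0, 0, -0.008, 0, 0, 0], [0, 0, -0.008, 0, 0, 0], [0, 0, -0.05, 0, 0, 0], [0, 0, -0.15, 0, 0, 0], [0, 0, -0.3, 0, 0, 0], [0, 0, -0.45, 0, 0, 0], [0, 0, -0.45, 0, 0, 0], [0.08, 0.15, -0.45, 0, 0, 0], [0.17, 0.32, -0.45, 0, 0, 0], [0.25, 0.47, -0.45, 0, 0, 0], [0.3, 0.56, -0.45, 0, 0, 0], [0.307, 0.583, -0.45, 0, 0, 0], [0.307, 0.583, -0.45, 0, 0, 0], [0.307, 0.583, -0.45, 0, 0, 0]]]' --gripper -0.3

```text
time_s: 7.72
position: [0.4818, -0.2683, 0.1794]
tool_rot: [-0.001, 1.0, -0.0, -0.001]
contact_force: [0.1, 1.1, -0.5]
opening: 0.65
finger_force: 0.0
```

```bash
python3 go.py .4833 -.2702 .115; python3 -c "
from h import *
cv2.imwrite('pics/s2.png',cv2.resize(ctrl.camera('scene')['frame'][60:260,180:420],None,fx=2.5,fy=2.5)[:,:,::-1])"
```

```text
pos [ 0.4818 -0.2683  0.1794] shift [0.01  0.013 0.429] yaw fix [-0.07  0.07 -0.01] open mm 55.3 F [ 0.1  1.1 -0.5] t 7.7167
```

View pics/s2.png

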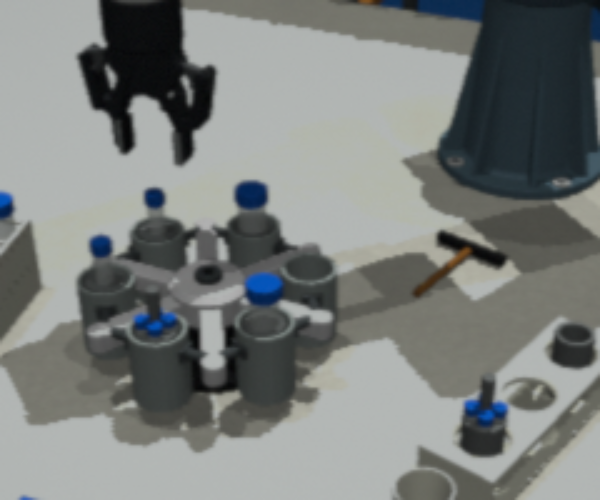

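Emit:
apply_moves --series '[[[0.01, 0.012, 0, 0, 0, 0], [0.01, 0.012, 0.08, 0, 0, 0], [0.01, 0.012, 0.2, 0, 0, 0], [0.01, 0.012, 0.31, 0, 0, 0], [0.01, 0.012, 0.38, 0, 0, 0], [0.01, 0.012, 0.415, 0, 0, 0], [0.01, 0.012, 0.423, 0, 0, 0], [0.01, 0.012, 0.423, 0, 0, 0], [0.01, 0.012, 0.423, 0, 0, 0]]]'

```text
time_s: 8.52
position: [0.4845, -0.2713, 0.1173]
tool_rot: [0.0, 1.0, 0.0, 0.0]
contact_force: [-0.6, -0.9, 0.1]
opening: 0.65
finger_force: 0.0
```

```bash
python3 go.py .4833 -.2702 .116
```

```text
pos [ 0.4845 -0.2713  0.1173] shift [-0.008 -0.007  0.009] yaw fix [ 0.05 -0.06  0.01] open mm 55.3 F [-0.6 -0.9  0.1] t 8.5167
```

Emit:
apply_moves --series '[[[-0.006, -0.006, 0.007, 0, 0, 0], [-0.006, -0.006, 0.007, 0, 0, 0], [-0.006, -0.006, 0.007, 0, 0, 0], [-0.006, -0.006, 0.007, 0, 0, 0], [-0.006, -0.006, 0.007, 0, 0, 0], [-0.006, -0.006, 0.007, 0, 0, 0], [-0.006, -0.006, 0.007, 0, 0, 0], [-0.006, -0.006, 0.007, 0, 0, 0], [-0.006, -0.006, 0.007, 0, 0, 0]]]' --gripper 1

```text
time_s: 9.27
position: [0.4835, -0.2704, 0.116]
tool_rot: [0.0, 1.0, -0.0, 0.0]
contact_force: [-0.2, -0.7, 5.6]
opening: 0.229
finger_force: 39.3
```

Emit:
apply_moves --series '[[[0, 0, -0.05, 0, 0, 0], [0, 0, -0.12, 0, 0, 0], [0, 0, -0.22, 0, 0, 0], [0, 0, -0.36, 0, 0, 0], [0, 0, -0.52, 0, 0, 0], [0, 0, -0.66, 0, 0, 0], [0, 0, -0.76, 0, 0, 0], [0, 0, -0.81, 0, 0, 0], [0, 0, -0.83, 0, 0, 0], [0, -0.03, -0.83, 0, 0, 0], [0.01, -0.1, -0.83, 0, 0, 0], [0.01, -0.22, -0.83, 0, 0, 0], [0.02, -0.36, -0.83, 0, 0, 0], [0.02, -0.48, -0.83, 0, 0, 0], [0.02, -0.56, -0.83, 0, 0, 0], [0.02, -0.6, -0.83, 0, 0, 0], [0.02, -0.6, -0.83, 0, 0, 0], [0.02, -0.6, -0.83, 0, 0, 0]]]'

```text
time_s: 10.77
position: [0.4861, -0.18, 0.2397]
tool_rot: [0.0, 1.0, 0.0, -0.0]
contact_force: [0.1, 0.1, -1.8]
opening: 0.229
finger_force: 39.3
```

```bash
python3 go.py .4896 -.0966 .24
```

```text
pos [ 0.4861 -0.18    0.2397] shift [ 0.024 -0.556 -0.002] yaw fix [0.01 0.02 0.04] open mm 19.5 F [ 0.1  0.1 -1.8] t 10.7667
```

Emit:
apply_moves --series '[[[0, -0.04, 0, 0, 0, 0], [0.01, -0.12, 0, 0, 0, 0], [0.01, -0.25, 0, 0, 0, 0], [0.02, -0.38, 0, 0, 0, 0], [0.024, -0.48, 0, 0, 0, 0], [0.024, -0.54, 0, 0, 0, 0], [0.024, -0.556, 0, 0, 0, 0], [0.024, -0.556, 0, 0, 0, 0], [0.024, -0.556, 0, 0, 0, 0], [0.024, -0.556, 0, 0, 0, 0]]]'

```text
time_s: 11.6
position: [0.4898, -0.0974, 0.24]
tool_rot: [0.0, 1.0, -0.0, 0.0]
contact_force: [1.0, -0.5, -1.1]
opening: 0.229
finger_force: 39.3
```

```bash
python3 go.py .4896 -.0966 .116
```

```text
pos [ 0.4898 -0.0974  0.24  ] shift [-0.001 -0.005  0.827] yaw fix [ 0.02 -0.   -0.04] open mm 19.5 F [ 1.  -0.5 -1.1] t 11.6
```

Lower to about 1 mm above the pick height, then feel down slowly.

Emit:
apply_moves --series '[[[0, -0.004, 0.05, 0, 0, 0], [0, -0.004, 0.13, 0, 0, 0], [0, -0.004, 0.25, 0, 0, 0], [0, -0.004, 0.39, 0, 0, 0], [0, -0.004, 0.53, 0, 0, 0], [0, -0.004, 0.65, 0, 0, 0], [0, -0.004, 0.74, 0, 0, 0], [0, -0.004, 0.79, 0, 0, 0], [0, -0.004, 0.81, 0, 0, 0], [0, -0.004, 0.818, 0, 0, 0], [0, -0.004, 0.823, 0, 0, 0], [0, -0.004, 0.828, 0, 0, 0], [0, -0.004, 0.832, 0, 0, 0], [0, -0.004, 0.832, 0, 0, 0]]]'

```text
time_s: 12.77
position: [0.4904, -0.0964, 0.1161]
tool_rot: [0.0, 1.0, 0.0, 0.001]
contact_force: [-0.4, -0.4, 1.6]
opening: 0.226
finger_force: 39.5
```

Emit:
apply_moves --series '[[[0, 0, 0.004, 0, 0, 0], [0, 0, 0.008, 0, 0, 0], [0, 0, 0.01, 0, 0, 0], [0, 0, 0.01, 0, 0, 0]]]'

```text
time_s: 13.1
position: [0.4915, -0.0968, 0.116]
tool_rot: [0.001, 1.0, 0.0, 0.002]
contact_force: [-2.0, 0.8, 9.9]
opening: 0.229
finger_force: 40.2
```

Emit:
apply_moves --series '[[[0, 0, -0.008, 0, 0, 0], [0, 0, -0.008, 0, 0, 0], [0, 0, -0.008, 0, 0, 0], [0, 0, -0.008, 0, 0, 0], [0, 0, -0.05, 0, 0, 0], [0, 0, -0.15, 0, 0, 0], [0, 0, -0.3, 0, 0, 0], [0, 0, -0.45, 0, 0, 0], [0, 0, -0.45, 0, 0, 0], [-0.08, 0.13, -0.45, 0, 0, 0], [-0.18, 0.3, -0.45, 0, 0, 0], [-0.28, 0.45, -0.45, 0, 0, 0], [-0.34, 0.54, -0.45, 0, 0, 0], [-0.36, 0.567, -0.45, 0, 0, 0], [-0.36, 0.567, -0.45, 0, 0, 0], [-0.36, 0.567, -0.45, 0, 0, 0]]]' --gripper -0.3

```text
time_s: 14.43
position: [0.4358, -0.1808, 0.1811]
tool_rot: [-0.0, 1.0, -0.0, 0.0]
contact_force: [-0.0, 1.2, -0.0]
opening: 0.651
finger_force: 0.0
```

```bash
python3 go.py .4370 -.182 .1148; python3 -c "
from h import *
cv2.imwrite('pics/s3.png',cv2.resize(ctrl.camera('scene')['frame'][60:260,180:420],None,fx=2.5,fy=2.5)[:,:,::-1])"
```

```text
pos [ 0.4358 -0.1808  0.1811] shift [0.008 0.008 0.442] yaw fix [-0.03 -0.01 -0.04] open mm 55.3 F [-0.   1.2 -0. ] t 14.4333
```

View pics/s3.png

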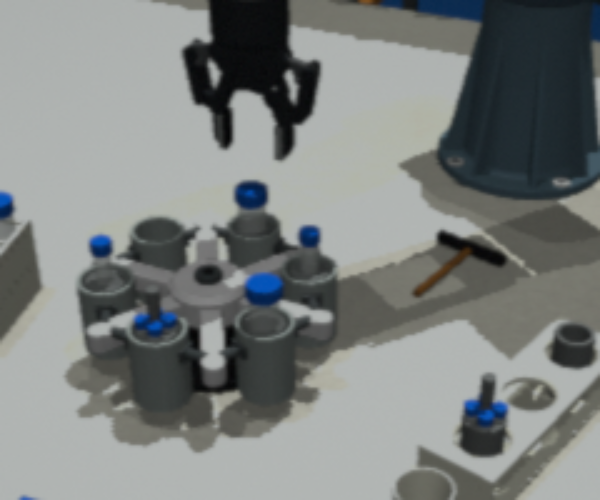

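Slim now stands in LL, LR is empty, and the gripper is above the wide in D.

Emit:
apply_moves --series '[[[0.008, 0.008, 0, 0, 0, 0], [0.008, 0.008, 0.08, 0, 0, 0], [0.008, 0.008, 0.2, 0, 0, 0], [0.008, 0.008, 0.32, 0, 0, 0], [0.008, 0.008, 0.4, 0, 0, 0], [0.008, 0.008, 0.436, 0, 0, 0], [0.008, 0.008, 0.445, 0, 0, 0], [0.008, 0.008, 0.445, 0, 0, 0], [0.008, 0.008, 0.445, 0, 0, 0]]]'

```text
time_s: 15.23
position: [0.4376, -0.1824, 0.1152]
tool_rot: [0.0, 1.0, 0.0, 0.001]
contact_force: [0.9, 0.4, -0.2]
opening: 0.654
finger_force: 0.0
```

Emit:
apply_moves --series '[[[0, 0, 0, 0, 0, 0], [0, 0, 0, 0, 0, 0], [0, 0, 0, 0, 0, 0], [0, 0, 0, 0, 0, 0], [0, 0, 0, 0, 0, 0], [0, 0, 0, 0, 0, 0], [0, 0, 0, 0, 0, 0], [0, 0, 0, 0, 0, 0]]]' --gripper 1

```text
time_s: 15.9
position: [0.4376, -0.1829, 0.1154]
tool_rot: [0.001, 1.0, -0.0, 0.001]
contact_force: [-0.0, 0.5, 6.8]
opening: 0.385
finger_force: 39.8
```

Emit:
apply_moves --series '[[[0, 0, -0.05, 0, 0, 0], [0, 0, -0.12, 0, 0, 0], [0, 0, -0.22, 0, 0, 0], [0, 0, -0.35, 0, 0, 0], [0, 0, -0.48, 0, 0, 0], [0, 0, -0.58, 0, 0, 0], [0, 0, -0.64, 0, 0, 0], [0, 0, -0.66, 0, 0, 0], [0, 0, -0.66, 0, 0, 0], [0.02, 0.04, -0.66, 0, 0, 0], [0.07, 0.13, -0.66, 0, 0, 0], [0.14, 0.26, -0.66, 0, 0, 0], [0.21, 0.4, -0.66, 0, 0, 0], [0.27, 0.51, -0.66, 0, 0, 0], [0.3, 0.565, -0.66, 0, 0, 0], [0.307, 0.578, -0.66, 0, 0, 0], [0.307, 0.578, -0.66, 0, 0, 0], [0.307, 0.578, -0.66, 0, 0, 0], [0.307, 0.578, -0.66, 0, 0, 0]]]'

```text
time_s: 17.48
position: [0.4825, -0.268, 0.2131]
tool_rot: [-0.0, 1.0, 0.0, -0.0]
contact_force: [-0.1, 0.8, -1.7]
opening: 0.385
finger_force: 40.0
```

```bash
python3 go.py .4836 -.2696 .1155
```

```text
pos [ 0.4825 -0.268   0.2131] shift [0.008 0.011 0.651] yaw fix [-0.05  0.04  0.03] open mm 32.7 F [-0.1  0.8 -1.7] t 17.4833
```

Emit:
apply_moves --series '[[[0.007, 0.01, 0.04, 0, 0, 0], [0.007, 0.01, 0.12, 0, 0, 0], [0.007, 0.01, 0.23, 0, 0, 0], [0.007, 0.01, 0.35, 0, 0, 0], [0.007, 0.01, 0.46, 0, 0, 0], [0.007, 0.01, 0.55, 0, 0, 0], [0.007, 0.01, 0.61, 0, 0, 0], [0.007, 0.01, 0.635, 0, 0, 0], [0.007, 0.01, 0.642, 0, 0, 0], [0.007, 0.01, 0.648, 0, 0, 0], [0.007, 0.01, 0.652, 0, 0, 0], [0.007, 0.01, 0.656, 0, 0, 0], [0.007, 0.01, 0.656, 0, 0, 0]]]'

```text
time_s: 18.57
position: [0.4843, -0.2708, 0.1156]
tool_rot: [0.0, 1.0, 0.0, 0.0]
contact_force: [0.3, 0.1, -0.6]
opening: 0.378
finger_force: 40.1
```

Emit:
apply_moves --series '[[[0, 0, 0.005, 0, 0, 0], [0, 0, 0.01, 0, 0, 0], [0, 0, 0.015, 0, 0, 0], [0, 0, 0.015, 0, 0, 0]]]'

```text
time_s: 18.9
position: [0.4854, -0.2714, 0.1154]
tool_rot: [0.001, 1.0, -0.0, 0.002]
contact_force: [-1.2, 1.0, 11.6]
opening: 0.383
finger_force: 41.0
```

Emit:
apply_moves --series '[[[0, 0, -0.008, 0, 0, 0], [0, 0, -0.008, 0, 0, 0], [0, 0, -0.008, 0, 0, 0], [0, 0, -0.008, 0, 0, 0], [0, 0, -0.05, 0, 0, 0], [0, 0, -0.15, 0, 0, 0], [0, 0, -0.3, 0, 0, 0], [0, 0, -0.5, 0, 0, 0], [0, 0, -0.6, 0, 0, 0], [0, -0.1, -0.6, 0, 0, 0], [0.1, -0.3, -0.6, 0, 0, 0], [0.2, -0.55, -0.6, 0, 0, 0], [0.3, -0.8, -0.6, 0, 0, 0], [0.35, -0.95, -0.6, 0, 0, 0], [0.35, -1, -0.6, 0, 0, 0], [0.35, -1, -0.6, 0, 0, 0]]]' --gripper -0.3

```text
time_s: 20.23
position: [0.5359, -0.1178, 0.2018]
tool_rot: [-0.001, 1.0, 0.002, -0.001]
contact_force: [-0.0, -0.7, -0.3]
opening: 0.651
finger_force: 0.0
```

Emit:
apply_moves --series '[[[0.1, -0.2, 0, 0, 0, 0], [0.15, -0.45, 0, 0, 0, 0], [0.25, -0.7, 0, 0, 0, 0], [0.3, -0.9, 0, 0, 0, 0], [0.3, -1, 0, 0, 0, 0], [0.3, -1, 0, 0, 0, 0], [0.3, -1, 0, 0, 0, 0]]]'

```text
time_s: 20.82
position: [0.581, 0.029, 0.2022]
tool_rot: [0.0, 1.0, 0.0, -0.001]
contact_force: [-0.0, -0.1, 0.0]
opening: 0.649
finger_force: 0.0
```

```bash
python3 go.py .6183 .124 .18; python3 -c "
from h import *
c=ctrl.camera('top');f=c['frame']
cv2.imwrite('pics/t4.png',cv2.resize(f[120:310,195:500],None,fx=2.6,fy=2.6,interpolation=cv2.INTER_CUBIC)[:,:,::-1])"
```

```text
pos [0.581  0.029  0.2022] shift [ 0.249 -0.633  0.147] yaw fix [0.03 0.06 0.04] open mm 55.1 F [-0.  -0.1  0. ] t 20.8167
```

View pics/t4.png

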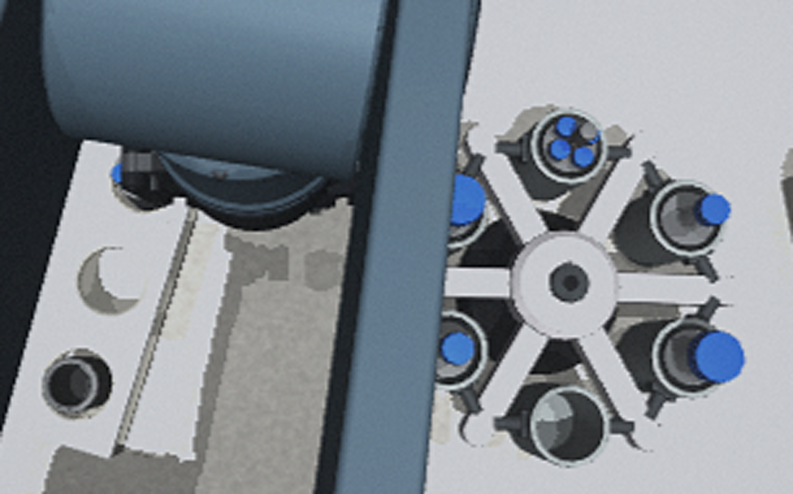

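Emit:
apply_moves --series '[[[0.06, -0.15, 0, 0, 0, 0], [0.15, -0.37, 0, 0, 0, 0], [0.22, -0.55, 0, 0, 0, 0], [0.249, -0.633, 0, 0, 0, 0], [0.249, -0.633, 0.1, 0, 0, 0], [0.249, -0.633, 0.25, 0, 0, 0], [0.249, -0.633, 0.35, 0, 0, 0], [0.249, -0.633, 0.4, 0, 0, 0], [0.249, -0.633, 0.4, 0, 0, 0], [0.249, -0.633, 0.4, 0, 0, 0]]]'

```text
time_s: 21.7
position: [0.619, 0.1232, 0.1429]
tool_rot: [0.0, 1.0, -0.001, -0.0]
contact_force: [0.2, -0.0, 0.6]
opening: 0.651
finger_force: 0.0
```

```bash
python3 go.py .6183 .124 .099; python3 -c "
from h import *
f=ctrl.camera('wrist')['frame']
cv2.imwrite('pics/w4.png',f[:,:,::-1])"
```

```text
pos [0.619  0.1232 0.1429] shift [-0.004 -0.005  0.293] yaw fix [ 0.02  0.02 -0.08] open mm 55.3 F [ 0.2 -0.   0.6] t 21.7
```

View pics/w4.png

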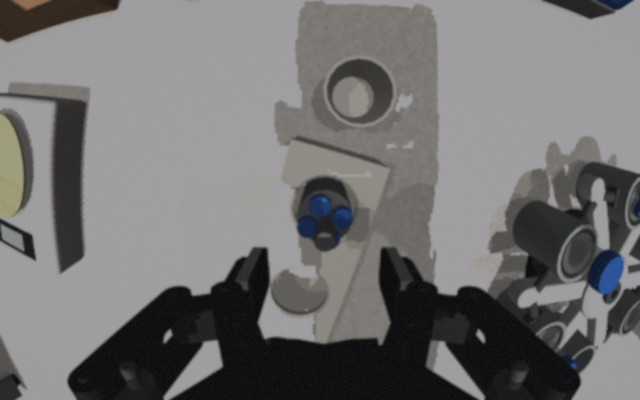

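Emit:
apply_moves --series '[[[-0.004, -0.004, 0.05, 0, 0, 0], [-0.004, -0.004, 0.14, 0, 0, 0], [-0.004, -0.004, 0.22, 0, 0, 0], [-0.004, -0.004, 0.27, 0, 0, 0], [-0.004, -0.004, 0.29, 0, 0, 0], [-0.004, -0.004, 0.29, 0, 0, 0], [-0.004, -0.004, 0.29, 0, 0, 0]]]'

```text
time_s: 22.33
position: [0.6181, 0.1251, 0.0989]
tool_rot: [0.0, 1.0, 0.0, -0.0]
contact_force: [-0.5, -0.3, -0.1]
opening: 0.649
finger_force: 0.0
```

Emit:
apply_moves --series '[[[0, 0, 0, 0, 0, 0], [0, 0, 0, 0, 0, 0], [0, 0, 0, 0, 0, 0], [0, 0, 0, 0, 0, 0], [0, 0, 0, 0, 0, 0], [0, 0, 0, 0, 0, 0], [0, 0, 0, 0, 0, 0], [0, 0, 0, 0, 0, 0], [0, 0, 0, 0, 0, 0]]]' --gripper 1

```text
time_s: 23.08
position: [0.6187, 0.1249, 0.0998]
tool_rot: [0.0, 1.0, -0.0, 0.001]
contact_force: [-0.4, -1.1, 3.7]
opening: 0.135
finger_force: 39.1
```

Emit:
apply_moves --series '[[[0, 0, -0.05, 0, 0, 0], [0, 0, -0.12, 0, 0, 0], [0, 0, -0.23, 0, 0, 0], [0, 0, -0.38, 0, 0, 0], [0, 0, -0.55, 0, 0, 0], [0, 0, -0.72, 0, 0, 0], [0, 0, -0.87, 0, 0, 0], [0, 0, -0.96, 0, 0, 0], [-0.04, 0.02, -1, 0, 0, 0], [-0.12, 0.05, -1, 0, 0, 0], [-0.24, 0.1, -1, 0, 0, 0], [-0.4, 0.15, -1, 0, 0, 0], [-0.56, 0.2, -1, 0, 0, 0], [-0.72, 0.25, -1, 0, 0, 0], [-0.86, 0.3, -1, 0, 0, 0], [-0.95, 0.34, -1, 0, 0, 0], [-1, 0.36, -1, 0, 0, 0], [-1, 0.36, -1, 0, 0, 0], [-1, 0.36, -1, 0, 0, 0]]]'

```text
time_s: 24.67
position: [0.4682, 0.071, 0.2491]
tool_rot: [-0.0, 1.0, -0.0, 0.0]
contact_force: [1.0, -1.1, -1.3]
opening: 0.136
finger_force: 39.1
```

```bash
python3 go.py .4364 -.1814 .25
```

```text
pos [0.4682 0.071  0.2491] shift [-0.211  1.683 -0.007] yaw fix [-0.01 -0.01 -0.03] open mm 11.6 F [ 1.  -1.1 -1.3] t 24.6667
```

Emit:
apply_moves --series '[[[-0.04, 0.03, 0, 0, 0, 0], [-0.1, 0.1, 0, 0, 0, 0], [-0.2, 0.22, 0, 0, 0, 0], [-0.28, 0.37, 0, 0, 0, 0], [-0.33, 0.53, 0, 0, 0, 0], [-0.35, 0.68, 0, 0, 0, 0], [-0.35, 0.8, 0, 0, 0, 0], [-0.35, 0.87, 0, 0, 0, 0], [-0.35, 0.9, 0, 0, 0, 0], [-0.35, 0.9, 0, 0, 0, 0], [-0.35, 0.9, 0, 0, 0, 0]]]'

```text
time_s: 25.58
position: [0.4158, -0.0635, 0.2491]
tool_rot: [-0.0, 1.0, -0.0, -0.0]
contact_force: [0.3, 0.3, -0.7]
opening: 0.13
finger_force: 39.1
```

Emit:
apply_moves --series '[[[0.01, 0.04, 0, 0, 0, 0], [0.03, 0.12, 0, 0, 0, 0], [0.05, 0.26, 0, 0, 0, 0], [0.08, 0.42, 0, 0, 0, 0], [0.11, 0.57, 0, 0, 0, 0], [0.13, 0.69, 0, 0, 0, 0], [0.135, 0.76, 0, 0, 0, 0], [0.137, 0.78, 0, 0, 0, 0], [0.137, 0.78, 0, 0, 0, 0], [0.137, 0.78, 0, 0, 0, 0], [0.137, 0.78, 0, 0, 0, 0]]]'

```text
time_s: 26.5
position: [0.4362, -0.18, 0.2492]
tool_rot: [-0.0, 1.0, 0.0, -0.0]
contact_force: [-0.1, -1.1, -0.9]
opening: 0.131
finger_force: 39.1
```

```bash
python3 go.py .4364 -.1814 .1196;  python3 -c "
from h import *
cv2.imwrite('pics/s5.png',cv2.resize(ctrl.camera('scene')['frame'][60:260,180:420],None,fx=2.5,fy=2.5)[:,:,::-1])"
```

```text
pos [ 0.4362 -0.18    0.2492] shift [0.002 0.009 0.864] yaw fix [-0.02  0.01  0.05] open mm 11.1 F [-0.1 -1.1 -0.9] t 26.5
```

View pics/s5.png

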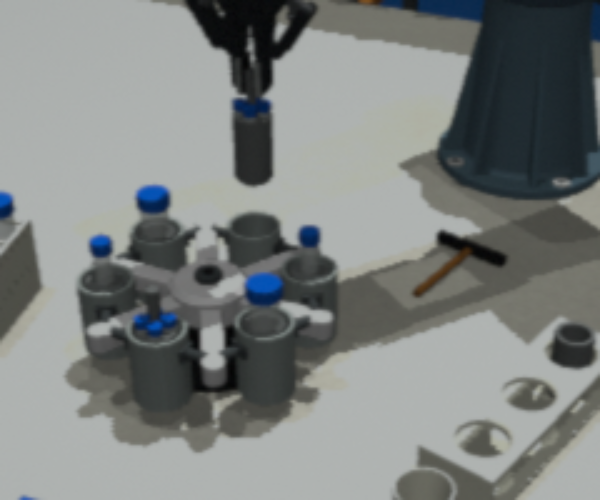

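Emit:
apply_moves --series '[[[0.002, 0.007, 0.05, 0, 0, 0], [0.002, 0.007, 0.13, 0, 0, 0], [0.002, 0.007, 0.25, 0, 0, 0], [0.002, 0.007, 0.39, 0, 0, 0], [0.002, 0.007, 0.53, 0, 0, 0], [0.002, 0.007, 0.66, 0, 0, 0], [0.002, 0.007, 0.76, 0, 0, 0], [0.002, 0.007, 0.82, 0, 0, 0], [0.002, 0.007, 0.84, 0, 0, 0], [0.002, 0.007, 0.85, 0, 0, 0], [0.002, 0.007, 0.856, 0, 0, 0], [0.002, 0.007, 0.861, 0, 0, 0], [0.002, 0.007, 0.861, 0, 0, 0]]]'

```text
time_s: 27.63
position: [0.4371, -0.1824, 0.1209]
tool_rot: [0.001, 1.0, 0.0, 0.001]
contact_force: [0.0, 0.2, -1.8]
opening: 0.134
finger_force: 39.2
```

Emit:
apply_moves --series '[[[0, 0, 0.004, 0, 0, 0], [0, 0, 0.008, 0, 0, 0], [0, 0, 0.012, 0, 0, 0], [0, 0, 0.012, 0, 0, 0]]]'

```text
time_s: 27.97
position: [0.4375, -0.1827, 0.1197]
tool_rot: [0.001, 1.0, 0.0, 0.001]
contact_force: [-1.5, 0.7, 5.9]
opening: 0.134
finger_force: 39.9
```

Emit:
apply_moves --series '[[[0, 0, 0, 0, 0, 0], [0, 0, 0, 0, 0, 0], [0, 0, 0, 0, 0, 0], [0, 0, 0, 0, 0, 0], [0, 0, 0, 0, 0, 0], [0, 0, -0.05, 0, 0, 0], [0, 0, -0.2, 0, 0, 0], [0, 0, -0.4, 0, 0, 0], [0, 0, -0.65, 0, 0, 0], [0, 0, -0.9, 0, 0, 0], [-0.2, 0.2, -1, 0, 0, 0], [-0.4, 0.4, -1, 0, 0, 0], [-0.5, 0.6, -1, 0, 0, 0], [-0.5, 0.8, -1, 0, 0, 0], [-0.5, 1, -1, 0, 0, 0], [-0.5, 1, -1, 0, 0, 0], [-0.5, 1, -1, 0, 0, 0]]]' --gripper -0.3

```text
time_s: 29.38
position: [0.3611, -0.333, 0.2685]
tool_rot: [-0.0, 1.0, -0.001, -0.0]
contact_force: [-0.3, 0.0, -0.3]
opening: 0.646
finger_force: 0.0
```

```bash
python3 -c "
from h import *
a=ctrl.camera('scene')['frame'][60:260,180:440];c=ctrl.camera('top')
_,b=blobs(c['frame'])
for s,ce in b:
    p=cast(c,ce,.142)
    if .4<p[0]<.68 and -.3<p[1]<0: print(s[4],p.round(4))
a=cv2.resize(a,None,fx=2.3,fy=2);b=cv2.resize(c['frame'][120:310,195:500],(598,0) if 0 else (598,200*2-200))
cv2.imwrite('pics/e.png',np.vstack([a[:400],b])[:,:,::-1])"
```

```text
46 [ 0.6407 -0.1741  0.142 ]
49 [ 0.6246 -0.1695  0.142 ]
48 [ 0.6196 -0.1851  0.142 ]
292 [ 0.5894 -0.1     0.142 ]
107 [ 0.5836 -0.2738  0.142 ]
285 [ 0.4843 -0.2715  0.142 ]
124 [ 0.4901 -0.0964  0.142 ]
51 [ 0.4513 -0.17    0.142 ]
26 [ 0.4456 -0.1851  0.142 ]
46 [ 0.4368 -0.1613  0.142 ]
41 [ 0.4279 -0.176   0.142 ]
```

View pics/e.png

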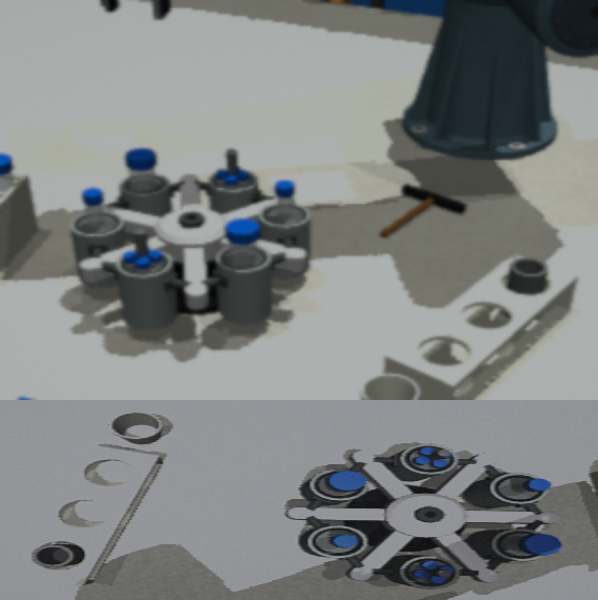

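All three pairs face each other and every cap sits within about 2 mm of its bucket axis at seated height. The adapter and beaker have not moved.

```bash
python3 -c "
from bench import ctrl
print(ctrl.hand_in())"
```

```text
the job is handed in; nothing more can be done
None
```

The rotor is balanced and handed in at about 29 s: both big-cap, both small-cap and both four-tube inserts now face each other, each set down by feel and let go, and the empty adapter and beaker were left where they stood.

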